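Refit and wedge a taper plug in a bench stopcock

TASK

Refit the cleaned taper plug: take it by its red handle out of the wooden stand and set it into the open bore of the brass stopcock with the handle lined up with the green marks. Then press it down firmly, past its lifting spring and into the taper (about 15 N; much more than 20 N would score the taper), and keep it pressed while you turn the handle clockwise the sixth of a turn from the green marks to the red ones, so that it wedges and stays down, upright, in line with the red marks when you let go. Leave the other things on the bench where they are.

Things in the scene. Friction and masses are not known exactly. Their poses are not given: they have to be found in the camera images.
- plug: the loose taper plug, brass with a red wing handle, 86 mm tall, 0.15 kg (0.8 to 1.2 times that). Origin: centre of its flat foot; z up its axis, x along the handle. Its taper grows evenly from 9 mm radius at the foot to 17.5 mm at 40 mm height; above that a domed cap and a 16 mm wide neck up to 50 mm. It looks the same after half a turn.
- plug_handle (a point): centre of the plug's wing handle, 68 mm above the plug's foot. A flat wing 46 mm long (x; 52 mm at a ridge low on it), 10 mm thick (y: close the fingers along y) and 36 mm tall. At the start the plug stands upright and loose in the stand, this point 76 mm above the bench.
- stand: pale wooden block, 75 x 75 x 34 mm, fixed to the bench; origin: centre of its underside. The plug stands in a round hole in its middle, 34 mm wide and 26 mm deep.
- cock: the brass stopcock, fixed: dark base plate 100 x 120 x 8 mm, round barrel 54 mm wide, two capped pipe stubs along its y, white ring dial 72 mm across, its top 60 mm above the bench. Origin: centre of the base's underside, z up, x along the red marks. In the middle, open above, the upright tapered bore, with the plug's own taper, its mouth about 34 mm wide and 3 mm below the dial's top.
- red_line (a point): on the axis of the bore, level with the dial's top (60 mm above the bench); x points along the red marks (one on either side of the bore), z up.
- green_line (a point): the same point; x points along the green marks, 60 degrees anticlockwise (seen from above) of the red ones.
- bore_seat (a point): on the axis of the bore, 22 mm above the bench: where the plug's foot is, on average, when it first touches the springy taper all round. The true height differs by up to 7 mm either way with wear, which cannot be seen, and pressed with 15 N it sinks 1 to 3 mm farther (5 to 20 N per mm), so go by feel. It may bind on one side first, and sinks or rises a little as it is turned: correct the press meanwhile. Turning takes up to 0.5 N m.
- plunger_top (a point): top of the round spring plunger in the bottom of the bore; at rest 37 mm above the bench, so that a plug set in loosely stands on it clear of the taper. Pushing it down takes 5 N, growing to 6.7 N deep down (less the plug's weight). A plug that is not wedged is lifted again to this height.
- spanner_22: a loose combination spanner, 238 mm long; a bystander.
- grease_tub: a loose round white tub with a green band, 71 mm wide, 97 mm tall; a bystander.
- marker: a loose black marker pen, 132 mm long; a bystander.
- feeler_tin: a loose small green tin, 46 x 71 x 23 mm; a bystander.
Not all that is in view belongs to the job. Leave any blue or pink look-alike of the plug alone.

How it is judged:
On the way, in this order (a step that is already met when the one before it is completed fails the run):
1. the plug is in the bore, upright, its handle in line with the green marks (horizontal distance between plug and red_line below 0.006 m and z of plug in the frame of cock below 0.045 m and angle between plug_handle's own z axis and vertical below 0.12 rad and angle between the x axis of plug_handle and the x axis of green_line, either way round below 0.22 rad), for 0.2 s.
2. half-way from green to red the plug is turned while it is pressed into the taper, its contacts with the stopcock adding up to more than 20 N (angle between the x axis of plug_handle and the x axis of green_line, either way round between 0.33 and 0.72 rad and angle between the x axis of plug_handle and the x axis of red_line, either way round between 0.33 and 0.72 rad and z of plug in the frame of cock below 0.032 m and contact force between plug and cock above 20 N), for 0.2 s.
At the end, for the whole second after the job is handed in: the plug, let go, stays wedged down in the bore against its spring (foot less than 32 mm above the cock's underside and within 4 mm of the bore's axis), upright within 0.1 rad, at rest, its handle within 0.16 rad of the red marks (angle between the x axis of plug_handle and the x axis of red_line, either way round below 0.16 rad and angle between plug_handle's own z axis and vertical below 0.1 rad and horizontal distance between plug and red_line below 0.004 m and z of plug in the frame of cock below 0.032 m and linear speed of plug below 0.01 m/s); the robot touches nothing.
It fails at once if the plug is pressed so hard (over 22 N while turning) that all its contacts with the stopcock add up to more than 95 N (contact force between plug and cock above 95 N).
It fails at once if a bystander is moved by more than 30 mm (distance of any of spanner_22, grease_tub, marker, feeler_tin from where it was at the start of the episode above 0.03 m).
It also fails if it takes over 64 s, if anything falls off the work surface, if the arm or the gripper's body presses on something with over 40 N, if the wrist force passes 120 N, or if a joint passes its speed limit or range.

ROBOT

A 6-joint arm with a two-finger parallel gripper is mounted at the origin on a cart in front of the work surface, level with it; the furniture and walls round the work are solid. World frame = base frame: x ahead of the robot, y to its left, z up, the work surface at z = 0. Lengths are in m, angles in rad, forces in N, time in s.
With the tool pointing down it reaches from about 0.325 to 0.9 m from the base axis. Payload 6.1 kg.
Tool frame: the origin (TCP) lies at the very end of the fingers, on their centre line; the grasp point (between the pads) lies 19 mm behind it; z points along the fingers, y is the direction in which the jaws open and shut (so a half turn about z gives the same grasp; the last joint's range is limited). The gripper opens to 85 mm and grips with 20 to 120 N. Pads are 22 mm wide; open, the fingers measure 114 mm over their backs; the gripper's body (76 mm by 85 mm) begins 54 mm behind the grasp point. The pads swing forward as they close: fully open they stand 13 mm farther back than shut.
Start: joints at [0.98, 0.22, 1.526, -0, 1.395, -0.126], TCP at [0.28, 0.559, 0.231] pointing down, gripper open.
Joint ranges: [-2.98, 2.98], [-0.91, 2.08], [0.09, 2.57], [-1.24, 4.39], [0.2, 2.65], [-2.68, 2.68]. Speed limits (rad/s): [2.57, 2.57, 3.01, 3.14, 3.14, 3.14].

INTERFACE

Orientations are given as [roll, pitch, yaw] about the fixed x, y, z axes, in that order (R = Rz(yaw) Ry(pitch) Rx(roll)).
In Python, from bench import * gives the robot as it stands.
- The arm moves only by the shell command python3 -m jog 'ROWS' [FORCE]. ROWS is JSON, a list of rows, each an object of numbers: "rx", "ry", "rz": the turn, a rotation vector about the world's x, y, z in degrees; "dx", "dy", "dz": the shift along the world's x, y, z in mm; "hand": the opening in per cent of the stroke, from 0 (shut) to 100 (fully open). In form: [{"rx": .., "ry": .., "rz": .., "dx": .., "dy": .., "dz": .., "hand": ..}, ...]. A call has exactly 8 rows; each row shifts and turns the commanded pose from where the row before left it; what a row does not reach is not made up. A row lasts 1/12 s, in which the tool goes at most 41.7 mm and 7.16 degrees, less where a joint would pass 70% of its speed; a pose out of reach is approached as far as the arm can. A call with a gripper value outside its range is refused whole. The fingers move at their own pace and stop on an object; FORCE is the grip in N (left out, the last holds). Time passes only in rows, so rows that do not move let the fingers close, or fill a call up. It gives the time, the measured TCP pose, the force and the opening at its end, in the units of the state.
- observe(): the state, without advancing time (a new reading comes with each control period).
- grab_frame(name): name is "scene" or "side" or "wrist"; returns a dict with "img" (400x640x3 uint8, red, green, blue), "fx", "fy", "cx", "cy" (pixels), "dist_coeffs" ([k1, k2, p1, p2, k3] as OpenCV has them; the pictures are not rectified), "T" (4x4, takes a point from camera to world coordinates). Camera axes: x right, y up, looking along -z (the intrinsics and any distortion apply to the point x, -y, -z); pixel columns grow to the right and rows downward; lengths in m; the calibration is good to about 2 mm. A picture is of the moment at which its call begins. There is no depth.
- hand_in(): hands the job in, once; it reports no verdict.
The state is a dict: "time": time; "q": joint angles; "qvel": joint speeds; "joint_efforts": joint torques, N m; "eef_pos": TCP position; "orientation": TCP orientation; "force": force on the tool from outside, world axes, zero at the start; "ft_torque": the same for the moment, N m; "opening": finger opening in m.
Only numpy, scipy, OpenCV 4.12 (cv2) and the standard library are available. Lean on these libraries where they do the work, as an engineer would, in place of code of your own. Each camera call takes 0.05 s, during which the arm holds its last target.

## Working session

There is one attempt and no reset: what is moved stays moved. The work goes in short steps, Python scripts to look and compute and a shell command to move; the robot and the scene stay as the last step left them, time stands still between calls to the robot, and variables do not carry over. Pictures are saved under pics/ and viewed, and the job is handed in when it is done.

```bash
ls; mkdir -p pics
python3 - <<'E'
from bench import *
import cv2, json
s=observe(); print({k:(v if not hasattr(v,'tolist') else v.tolist()) for k,v in s.items()})
for n in ["scene","side","wrist"]:
    f=grab_frame(n); cv2.imwrite(f"pics/{n}0.png",f["img"][:,:,::-1]); print(n,f["fx"],f["cx"],f["cy"],f["dist_coeffs"],f["T"])
E
```

```text
pics
{'time': 0.0, 'q': [0.9799213252631805, 0.22120417487862112, 1.527619662428026, -1.099315974831314e-05, 1.394703586143104, -0.1261086652480138], 'qvel': [0.00014898296854476254, -0.0007838472259227747, -0.0005036063665730553, -0.001603342996394317, 0.0019600445217895215, 0.0008681144964403491], 'joint_efforts': [0.0002535549174353946, -49.68920946121216, -38.94046425819397, -0.00013572751413448714, 0.010941369691863656, -6.075244840531013e-07], 'eef_pos': [0.27980353267298824, 0.5581888071628559, 0.23020831852391815], 'orientation': [-3.139671887202804, -0.0002326114022064285, 2.676828030206726], 'force': [0.5956912585780082, -0.14111584291539822, -0.4636418794721323], 'ft_torque': [0.060144699653951667, 0.04170604150125792, -0.01463208910783966], 'opening': 0.08551324881593791}
scene 404.10634810942315 319.07476684921164 198.06868365265012 [-0.10008859  0.          0.          0.          0.        ] [[ 0.87213949  0.32512615 -0.3656032   0.19754686]
 [-0.48885971  0.60921182 -0.62440143 -0.65579974]
 [ 0.01972056  0.72329381  0.69025876  0.79271072]
 [ 0.          0.          0.          1.        ]]
side 447.33069278747416 313.39069256952985 200.8771258857782 [-0.09678358  0.          0.          0.          0.        ] [[-0.99055098  0.08440583 -0.10809443  0.40893698]
 [-0.13659246 -0.53649909  0.83277321  1.10078128]
 [ 0.01229835  0.83966921  0.5429589   0.82496144]
 [ 0.          0.          0.          1.        ]]
wrist 297.42355179331037 320.79941337084034 202.7224162497202 [-0.00669387  0.          0.          0.          0.        ] [[ 0.44800824 -0.85278566 -0.26841245  0.21121089]
 [ 0.89402882  0.42699045  0.13561569  0.59234523]
 [-0.00104156 -0.30072542  0.9537102   0.37206471]
 [ 0.          0.          0.          1.        ]]
```

View pics/scene0.png

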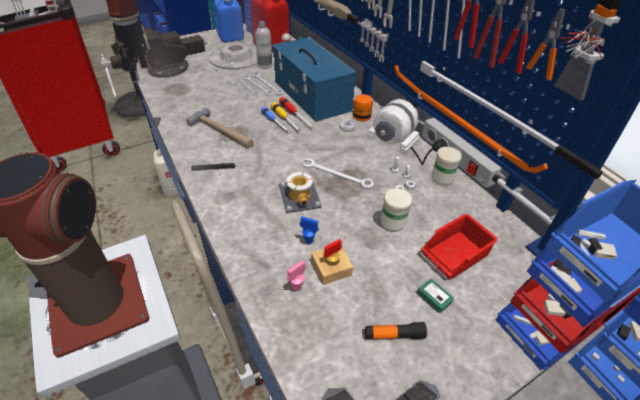

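View pics/side0.png

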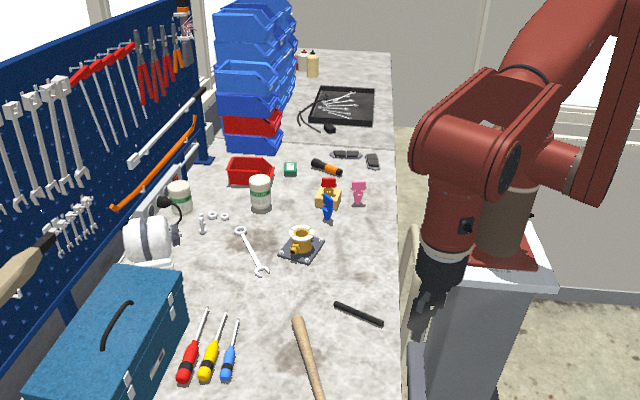

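View pics/wrist0.png

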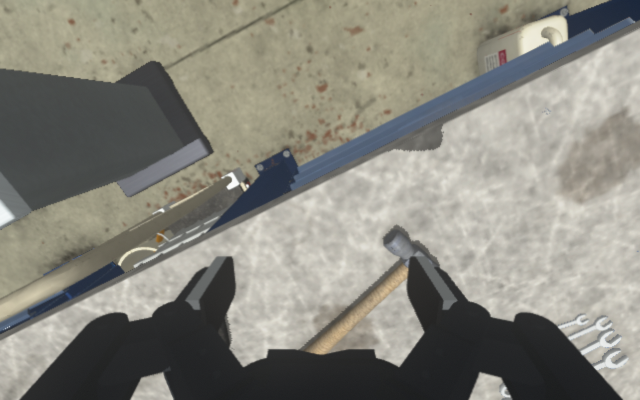

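The scene picture shows the red-handled plug in the stand at about (333,250), the cock at (299,185), and look-alikes in blue (309,230) and pink (297,276). The side picture shows the plug at (328,185), partly behind the blue one, and the cock at (301,240).

```bash
cat > h.py <<'E'
from bench import *
import cv2, numpy as np
def ray(f,uv):
    K=np.array([[f["fx"],0,f["cx"]],[0,f["fy"],f["cy"]],[0,0,1]])
    p=cv2.undistortPoints(np.array(uv,float).reshape(-1,1,2),K,np.array(f["dist_coeffs"])).reshape(-1,2)
    d=np.c_[p[:,0],-p[:,1],-np.ones(len(p))]@f["T"][:3,:3].T
    return f["T"][:3,3],d
def plane(f,uv,z):
    o,d=ray(f,uv); return o+d*((z-o[2])/d[:,2])[:,None]
def proj(f,P):
    T=np.linalg.inv(f["T"]); P=np.atleast_2d(P)@T[:3,:3].T+T[:3,3]
    K=np.array([[f["fx"],0,f["cx"]],[0,f["fy"],f["cy"]],[0,0,1]])
    Q=P*[1,-1,-1]
    return cv2.projectPoints(Q,np.zeros(3),np.zeros(3),K,np.array(f["dist_coeffs"]))[0].reshape(-1,2)
def crop(f,x,y,w,h,s,name):
    c=f["img"][y:y+h,x:x+w,::-1]; cv2.imwrite("pics/"+name,cv2.resize(c,None,fx=s,fy=s,interpolation=cv2.INTER_CUBIC))
E
python3 - <<'E'
from h import *
f=grab_frame("scene"); crop(f,265,160,100,75,8,"s1.png");crop(f,280,215,100,75,8,"s2.png")
g=grab_frame("side"); crop(g,265,160,100,110,5,"d1.png")
print("cock scene",plane(f,[[299,183]],.06),"side",plane(g,[[301,233]],.06))
print("plug",plane(f,[[333,246]],.076))
E
```

```text
cock scene [[0.56639594 0.08481319 0.06      ]] side [[0.57302639 0.09908407 0.06      ]]
plug [[ 0.52755727 -0.16120939  0.076     ]]
```

View pics/s1.png

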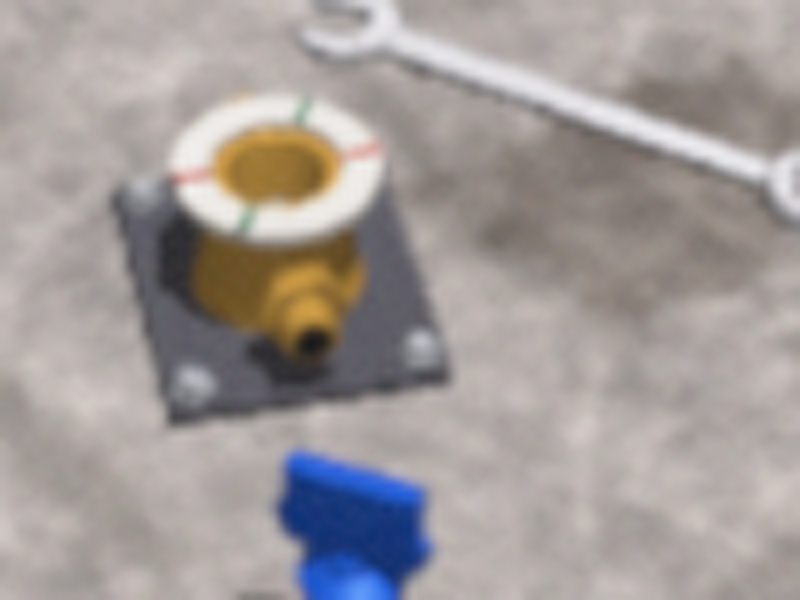

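View pics/s2.png

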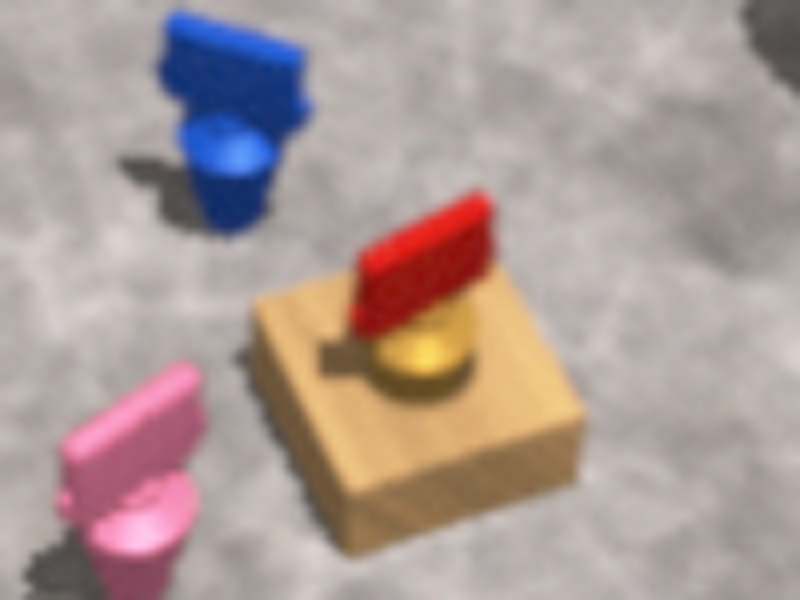

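View pics/d1.png

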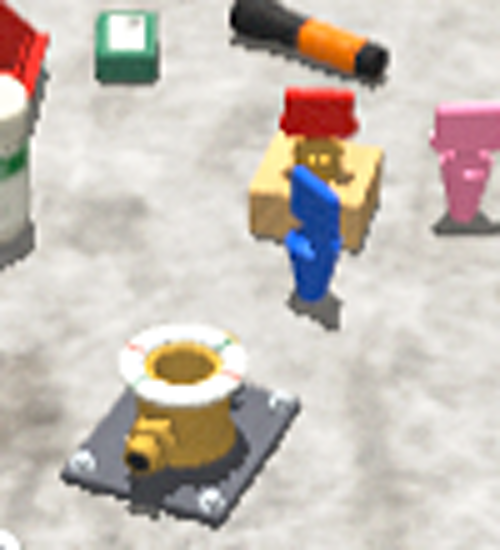

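Run:
```python
from h import *
f=grab_frame("scene");g=grab_frame("side")
S=lambda L:[[265+(u+.5)/8-.5,160+(v+.5)/8-.5] for u,v in L]
S2=lambda L:[[280+(u+.5)/8-.5,215+(v+.5)/8-.5] for u,v in L]
D=lambda L:[[265+(u+.5)/5-.5,160+(v+.5)/5-.5] for u,v in L]
np.set_printoptions(precision=4,suppress=True)
def rep(n,P):
    print(n,P.mean(0)); 
    for i in range(0,len(P),2):
        d=P[i+1]-P[i]; print("  len",np.linalg.norm(d),"ang",np.degrees(np.arctan2(d[1],d[0])),P[i:i+2].mean(0))
rep("dial scene R,G",plane(f,S([(194,177),(362,152),(247,219),(304,110)]),.06))
rep("dial side R,G",plane(g,D([(135,347),(228,377),(138,382),(228,342)]),.06))
rep("wing scene top",plane(f,S2([(364,258),(486,197)]),.094))
# centroids of masks
def red(f,box):
    x,y,w,h=box; h_=cv2.cvtColor(f["img"],cv2.COLOR_RGB2HSV)[y:y+h,x:x+w]
    m=((h_[...,0]<6)|(h_[...,0]>174))&(h_[...,1]>180)&(h_[...,2]>80)
    M=cv2.moments(m.astype(np.uint8),True); return [x+M['m10']/M['m00'],y+M['m01']/M['m00']],m.sum()
a=red(f,(315,230,35,35));b=red(g,(315,172,30,20));print(a,b)
print("red centroid scene",plane(f,[a[0]],.076),"side",plane(g,[b[0]],.076))
def tri(f,a,g,b):
    o1,d1=ray(f,[a]);o2,d2=ray(g,[b]);A=np.c_[d1[0],-d2[0]];t=np.linalg.lstsq(A,o2-o1,rcond=None)[0]
    p,q=o1+d1[0]*t[0],o2+d2[0]*t[1];return (p+q)/2,np.linalg.norm(p-q)
print(tri(f,a[0],g,b[0])); print("dial tri",tri(f,S([(277,164.5)])[0],g,D([(182,362)])[0]))
# stand top corners
rep("stand top",plane(f,S2([(253,303),(587,410),(352,492),(490,255)]),.034))
```

```text
dial scene R,G [0.5725 0.0954 0.06  ]
  len 0.059056085360386916 ang -15.230550785477224 [0.5727 0.095  0.06  ]
  len 0.060013751663336626 ang 43.73652714065545 [0.5723 0.0958 0.06  ]
dial side R,G [0.5736 0.0942 0.06  ]
  len 0.06017578594859895 ang 160.67556851596518 [0.5743 0.0944 0.06  ]
  len 0.06348829643681266 ang -134.5689889814141 [0.5729 0.0941 0.06  ]
wing scene top [ 0.5233 -0.1658  0.094 ]
  len 0.04167756009995351 ang 3.9539405739679774 [ 0.5233 -0.1658  0.094 ]
([332.19879518072287, 247.96385542168676], np.int64(166)) ([327.91818181818184, 182.4909090909091], np.int64(110))
red centroid scene [[ 0.523  -0.1653  0.076 ]] side [[ 0.526 -0.166  0.076]]
(array([ 0.5246, -0.1651,  0.0759]), np.float64(0.0028494009702924867))
dial tri (array([0.573 , 0.0951, 0.0602]), np.float64(0.0014564024471218806))
stand top [ 0.5235 -0.1676  0.034 ]
  len 0.10479689578115853 ang -50.65217341960592 [ 0.5241 -0.1651  0.034 ]
  len 0.09729816736491011 ang 34.82115685321861 [ 0.5229 -0.1702  0.034 ]
```

```bash
python3 -m jog '[{"dx":18,"dy":-29,"rz":2},{"dx":18,"dy":-29,"rz":2},{"dx":18,"dy":-29,"rz":2},{"dx":18,"dy":-29,"rz":2},{"dx":18,"dy":-29,"rz":2},{"dx":18,"dy":-29,"rz":2},{"dx":18,"dy":-29,"rz":2},{"dx":18,"dy":-29,"rz":2}]' 100
python3 -m jog '[{"dx":18,"dy":-29,"rz":2},{"dx":18,"dy":-29,"rz":2},{"dx":18,"dy":-29,"rz":2},{"dx":18,"dy":-29,"rz":2},{"dx":18,"dy":-29,"rz":2},{"dx":18,"dy":-29,"rz":2},{"dx":18,"dy":-29,"rz":2},{}]'
python3 - <<'E'
from h import *
f=grab_frame("wrist"); cv2.imwrite("pics/w1.png",f["img"][:,:,::-1]); np.savez("w1.npz",**f)
s=observe();print(s['eef_pos'],s['orientation'],s['time']); print(proj(f,[[.573,.095,.06]]))
E
```

```text
[0.28008641 0.5585892  0.23109059] [-3.14121808e+00 -3.22876873e-05  2.67681607e+00] 0.4
[[140.41958581 474.9093571 ]]invalid input at $[0]: expected keys rx, ry, rz, dx, dy, dz, hand
invalid input at $[0]: expected keys rx, ry, rz, dx, dy, dz, hand
```

View pics/w1.png

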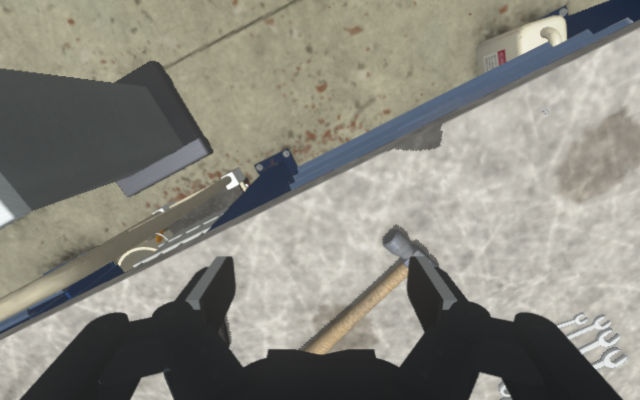

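The arm has not moved: every row must carry all the keys. I'll retype the moves.

```bash
python3 -m jog '[{"rx":0,"ry":0,"rz":2,"dx":18,"dy":-29,"dz":0,"hand":100},{"rx":0,"ry":0,"rz":2,"dx":18,"dy":-29,"dz":0,"hand":100},{"rx":0,"ry":0,"rz":2,"dx":18,"dy":-29,"dz":0,"hand":100},{"rx":0,"ry":0,"rz":2,"dx":18,"dy":-29,"dz":0,"hand":100},{"rx":0,"ry":0,"rz":2,"dx":18,"dy":-29,"dz":0,"hand":100},{"rx":0,"ry":0,"rz":2,"dx":18,"dy":-29,"dz":0,"hand":100},{"rx":0,"ry":0,"rz":2,"dx":18,"dy":-29,"dz":0,"hand":100},{"rx":0,"ry":0,"rz":2,"dx":18,"dy":-29,"dz":0,"hand":100}]' 100
python3 -m jog '[{"rx":0,"ry":0,"rz":2,"dx":19,"dy":-29,"dz":0,"hand":100},{"rx":0,"ry":0,"rz":2,"dx":19,"dy":-29,"dz":0,"hand":100},{"rx":0,"ry":0,"rz":2,"dx":19,"dy":-29,"dz":0,"hand":100},{"rx":0,"ry":0,"rz":2,"dx":19,"dy":-29,"dz":0,"hand":100},{"rx":0,"ry":0,"rz":2,"dx":19,"dy":-29,"dz":0,"hand":100},{"rx":0,"ry":0,"rz":2,"dx":18,"dy":-29,"dz":0,"hand":100},{"rx":0,"ry":0,"rz":2,"dx":18,"dy":-29,"dz":0,"hand":100},{"rx":0,"ry":0,"rz":0,"dx":18,"dy":-29,"dz":0,"hand":100}]'
python3 - <<'E'
from h import *
f=grab_frame("wrist"); cv2.imwrite("pics/w2.png",f["img"][:,:,::-1]); np.savez("w2.npz",**f)
s=observe();print(s['eef_pos'],s['orientation'],s['time'],s['q'],s['force']); print(proj(f,[[.573,.095,.06]]))
E
```

```text
time: 1.07
eef_pos: [0.4248, 0.3253, 0.2316]
orientation: [3.141, 0.0, 2.958]
force: [0.7, 0.2, 0.3]
opening: 0.0855
time: 1.73
eef_pos: [0.5739, 0.0931, 0.2315]
orientation: [3.142, 0.0, -3.081]
force: [0.2, 0.7, -0.6]
opening: 0.0852
[0.57670065 0.08770837 0.23148483] [-3.13774525e+00  2.50226465e-03 -3.08590413e+00] 1.7833 [ 0.01794172  0.11981064  1.63998764 -0.00382017  1.37915006 -1.60781562] [-0.29875193 -4.79537707  0.70688464]
[[322.98336681 182.60859651]]
```

View pics/w2.png

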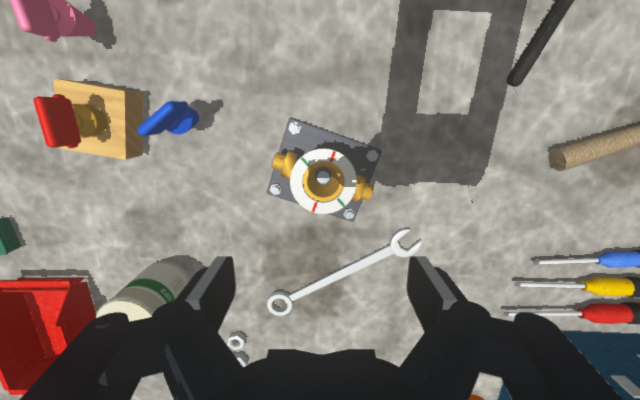

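The wrist picture shows the cock's dial at about (323,182), where the projection put it. The spanner is at (340,270) and the plug on its stand at (80,120). Next I'll zoom in on the dial.

Run:
```python
from h import *
np.set_printoptions(precision=4,suppress=True)
f=dict(np.load("w2.npz")); crop(f,273,137,100,90,8,"w2c.png")
hsv=cv2.cvtColor(f["img"],cv2.COLOR_RGB2HSV)
H,S,V=[hsv[...,i].astype(int) for i in range(3)]
sub=np.zeros(H.shape,bool); sub[140:225,280:370]=1
def comps(m):
    n,l,st,c=cv2.connectedComponentsWithStats((m&sub).astype(np.uint8)); return [(c[i],st[i,4]) for i in range(1,n) if st[i,4]>4]
w=(S<40)&(V>170)
r=((H<5)|(H>172))&(S>90); g=(H>45)&(H<85)&(S>60)
for n,m in (("white",w),("red",r),("green",g)):
    for c,a in comps(m): print(n,c,a,plane(f,[c],.06))
```

```text
white [300.4403 189.284 ] 1440 [[0.5819 0.071  0.06  ]]
white [337.9574 155.5532] 47 [[0.5429 0.1089 0.06  ]]
white [322.5769 179.8269] 52 [[0.57   0.0944 0.06  ]]
white [353.8333 180.9167] 12 [[0.5691 0.1281 0.06  ]]
white [334.4438 202.8114] 525 [[0.5951 0.1091 0.06  ]]
white [348.2459 214.2295] 61 [[0.6075 0.1255 0.06  ]]
white [368.2857 213.5714] 7 [[0.6054 0.1478 0.06  ]]
white [360.9802 220.6337] 101 [[0.6143 0.1405 0.06  ]]
red [332.375 155.75 ] 32 [[0.5434 0.103  0.06  ]]
red [314.1429 206.4286] 28 [[0.6007 0.0869 0.06  ]]
green [304.44 161.12] 25 [[0.5509 0.074  0.06  ]]
green [340.5 202. ] 20 [[0.5938 0.1157 0.06  ]]
```

View pics/w2c.png

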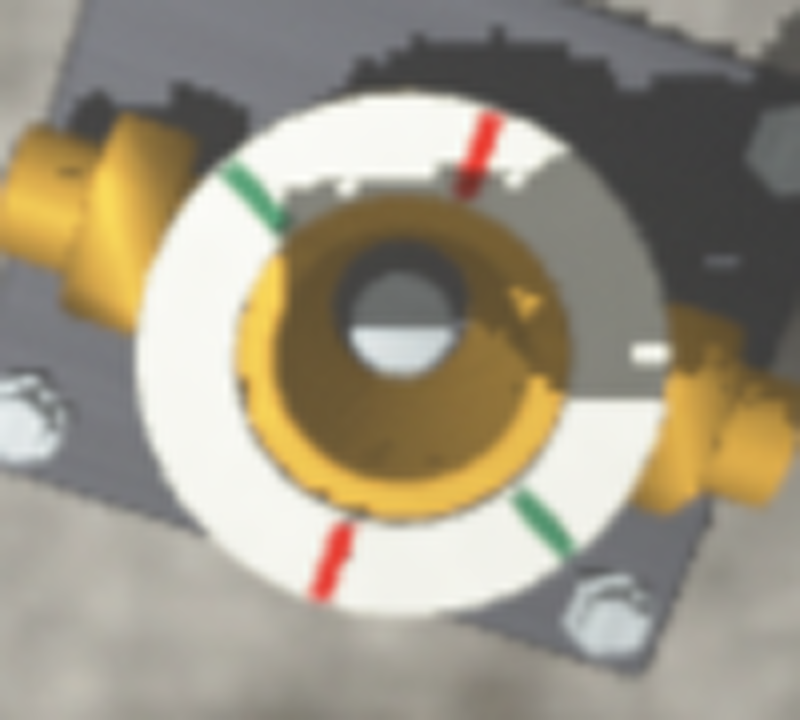

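The dial axis is at (0.5725, 0.095), with red at -15.8° and green at 44.2°. The wrist view agrees with both fixed cameras. Next, over to the plug.

```bash
python3 -m jog '[{"rx":0,"ry":0,"rz":0,"dx":-6,"dy":-36,"dz":0,"hand":100},{"rx":0,"ry":0,"rz":0,"dx":-7,"dy":-37,"dz":0,"hand":100},{"rx":0,"ry":0,"rz":0,"dx":-7,"dy":-37,"dz":0,"hand":100},{"rx":0,"ry":0,"rz":0,"dx":-7,"dy":-37,"dz":0,"hand":100},{"rx":0,"ry":0,"rz":0,"dx":-7,"dy":-37,"dz":0,"hand":100},{"rx":0,"ry":0,"rz":0,"dx":-7,"dy":-37,"dz":0,"hand":100},{"rx":0,"ry":0,"rz":0,"dx":-7,"dy":-37,"dz":0,"hand":100},{"rx":0,"ry":0,"rz":0,"dx":0,"dy":0,"dz":0,"hand":100}]'
python3 - <<'E'
from h import *
f=grab_frame("wrist"); crop(f,220,60,200,180,4,"w3c.png"); np.savez("w3.npz",**f)
s=observe();print(s['eef_pos'],s['orientation'],s['time']); print(proj(f,[[.524,-.165,.076]]))
E
```

```text
time: 2.45
eef_pos: [0.5238, -0.1692, 0.2315]
orientation: [-3.138, -0.0, -3.088]
force: [0.1, 0.4, 0.3]
opening: 0.0854
[ 0.52440422 -0.16638699  0.23141336] [-3.14081421e+00  2.10877953e-05 -3.08803347e+00] 2.5
[[325.7201681  187.46620106]]
```

View pics/w3c.png

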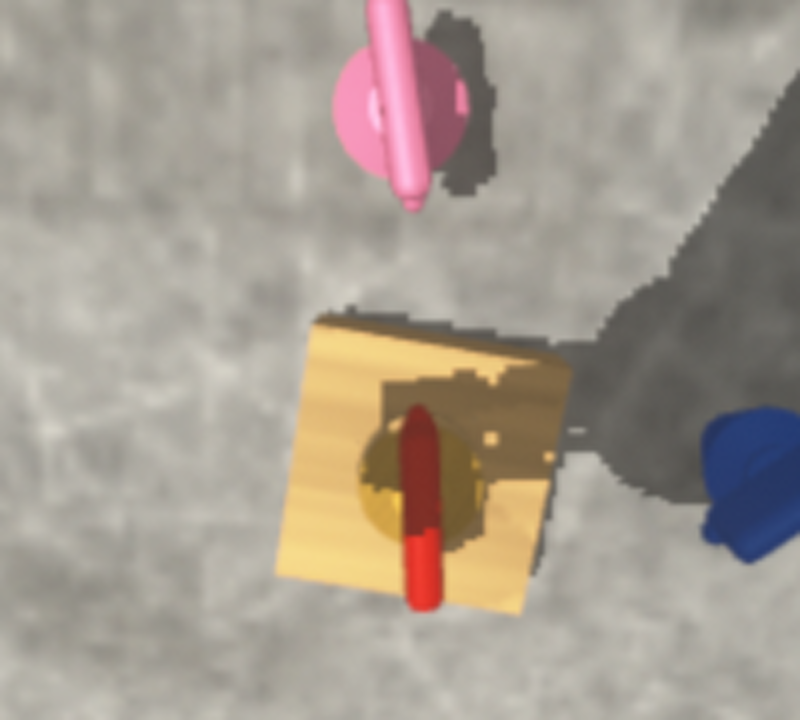

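The wrist crop shows the red wing at (422,510), in line with the image's vertical. Pink is at (400,105) and blue at (755,480), about 70 mm to the right. I'll measure the wing's axis.

Run:
```python
from h import *
np.set_printoptions(precision=4,suppress=True)
f=dict(np.load("w3.npz")); P=lambda u,v:[220+(u+.5)/4-.5,60+(v+.5)/4-.5]
hsv=cv2.cvtColor(f["img"],cv2.COLOR_RGB2HSV); H,S,V=[hsv[...,i].astype(int) for i in range(3)]
m=((H<6)|(H>172))&(S>180); k=np.zeros(m.shape,bool);k[150:220,300:350]=1;m&=k
v,u=np.nonzero(m); c=cv2.fitLine(np.c_[u,v].astype(np.float32),cv2.DIST_L2,0,.01,.01).ravel(); print(c,m.sum(),v.min(),v.max())
# top edge face centreline
a=plane(f,[[c[2],c[3]],[c[2]+c[0]*15,c[3]+c[1]*15],[c[2]-c[0]*15,c[3]-c[1]*15]],.085);d=a[2]-a[1];print(a[0],np.degrees(np.arctan2(d[1],d[0])))
print("ends at z .094/.076",plane(f,[P(419,410),P(424,608)],.094),plane(f,[P(419,410),P(424,608)],.076))
print("cap z.05",plane(f,[P(422,482)],.048))
print("stand",plane(f,[P(313,325),P(570,368),P(522,612),P(277,575)],.034).mean(0))
print("blue edge",plane(f,[P(703,525),P(703,440)],.06),"pink",plane(f,[P(413,210)],.06))
```

```text
[  0.0179   0.9998 325.4368 199.6839] 174 173 211
[ 0.5344 -0.1648  0.085 ] -175.68206837830274
ends at z .094/.076 [[ 0.4948 -0.1682  0.094 ]
 [ 0.5441 -0.1642  0.094 ]] [[ 0.4978 -0.1679  0.076 ]
 [ 0.5503 -0.1636  0.076 ]]
cap z.05 [[ 0.5228 -0.1654  0.048 ]]
stand [ 0.5237 -0.1656  0.034 ]
blue edge [[ 0.5278 -0.0885  0.06  ]
 [ 0.5045 -0.0915  0.06  ]] pink [[ 0.45  -0.172  0.06 ]]
```

```bash
python3 -m jog '[{"rx":0,"ry":0,"rz":1.2,"dx":-1,"dy":1,"dz":0,"hand":45},{"rx":0,"ry":0,"rz":0,"dx":0,"dy":0,"dz":-10,"hand":45},{"rx":0,"ry":0,"rz":0,"dx":0,"dy":0,"dz":-20,"hand":45},{"rx":0,"ry":0,"rz":0,"dx":0,"dy":0,"dz":-20,"hand":45},{"rx":0,"ry":0,"rz":0,"dx":0,"dy":0,"dz":-20,"hand":45},{"rx":0,"ry":0,"rz":0,"dx":0,"dy":0,"dz":-20,"hand":45},{"rx":0,"ry":0,"rz":0,"dx":0,"dy":0,"dz":-20,"hand":45},{"rx":0,"ry":0,"rz":0,"dx":0,"dy":0,"dz":-10,"hand":45}]'
python3 - <<'E'
from h import *
f=grab_frame("wrist"); cv2.imwrite("pics/w4.png",f["img"][:,:,::-1])
s=observe();print(s['eef_pos'],s['orientation'],s['time'],s['force'])
E
```

```text
time: 3.17
eef_pos: [0.5226, -0.1596, 0.1078]
orientation: [3.139, -0.004, -3.059]
force: [-0.7, -0.2, -0.9]
opening: 0.0384
[ 0.52189587 -0.15947343  0.10672049] [ 3.13813273 -0.00562173 -3.05938914] 3.2167 [-2.65814468  0.72608826 -1.43899869]
```

View pics/w4.png

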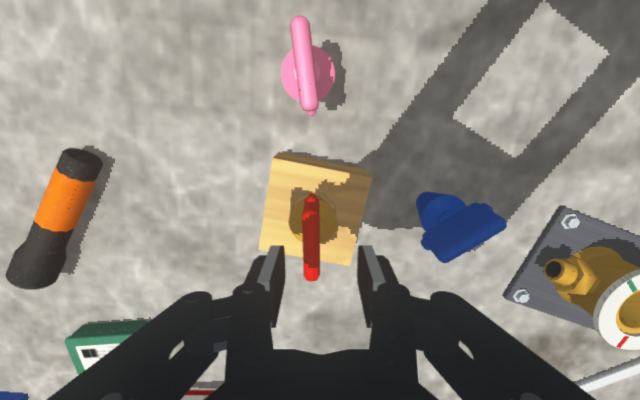

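```bash
python3 -m jog '[{"rx":0,"ry":0,"rz":0,"dx":0,"dy":-3,"dz":0,"hand":45},{"rx":0,"ry":0,"rz":0,"dx":0,"dy":0,"dz":0,"hand":45},{"rx":0,"ry":0,"rz":0,"dx":0,"dy":0,"dz":0,"hand":45},{"rx":0,"ry":0,"rz":0,"dx":0,"dy":0,"dz":0,"hand":45},{"rx":0,"ry":0,"rz":0,"dx":0,"dy":0,"dz":0,"hand":45},{"rx":0,"ry":0,"rz":0,"dx":0,"dy":0,"dz":0,"hand":45},{"rx":0,"ry":0,"rz":0,"dx":0,"dy":0,"dz":0,"hand":45},{"rx":0,"ry":0,"rz":0,"dx":0,"dy":0,"dz":0,"hand":45}]'
python3 - <<'E'
from h import *
f=grab_frame("wrist"); cv2.imwrite("pics/w5.png",f["img"][:,:,::-1])
s=observe();print(s['eef_pos'],s['orientation'],s['time'],s['force'],s['qvel'])
E
```

```text
time: 3.88
eef_pos: [0.5242, -0.1654, 0.1115]
orientation: [-3.141, 0.0, -3.062]
force: [0.1, -0.3, -0.1]
opening: 0.0388
[ 0.52418295 -0.16538283  0.11144499] [-3.14147447e+00  1.96520700e-04 -3.06194816e+00] 3.9333 [-0.24817591 -0.33732688  0.28639835] [0.00158513 0.00355192 0.00183328 0.00109105 0.00141989 0.00140085]
```

View pics/w5.png

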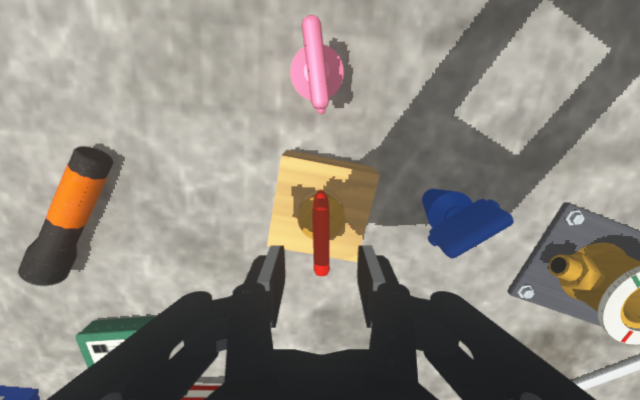

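The wing at (321,235) lies midway between the pads and parallel to them. Now I'll descend and close.

```bash
python3 -m jog '[{"rx":0,"ry":0,"rz":0,"dx":0,"dy":0,"dz":-8,"hand":45},{"rx":0,"ry":0,"rz":0,"dx":0,"dy":0,"dz":-12,"hand":45},{"rx":0,"ry":0,"rz":0,"dx":0,"dy":0,"dz":-12,"hand":45},{"rx":0,"ry":0,"rz":0,"dx":0,"dy":0,"dz":-10,"hand":45},{"rx":0,"ry":0,"rz":0,"dx":0,"dy":0,"dz":-4,"hand":45},{"rx":0,"ry":0,"rz":0,"dx":0,"dy":0,"dz":0,"hand":45},{"rx":0,"ry":0,"rz":0,"dx":0,"dy":0,"dz":0,"hand":45},{"rx":0,"ry":0,"rz":0,"dx":0,"dy":0,"dz":0,"hand":45}]'
python3 -m jog '[{"rx":0,"ry":0,"rz":0,"dx":0,"dy":0,"dz":0,"hand":20},{"rx":0,"ry":0,"rz":0,"dx":0,"dy":0,"dz":0,"hand":0},{"rx":0,"ry":0,"rz":0,"dx":0,"dy":0,"dz":0,"hand":0},{"rx":0,"ry":0,"rz":0,"dx":0,"dy":0,"dz":0,"hand":0},{"rx":0,"ry":0,"rz":0,"dx":0,"dy":0,"dz":0,"hand":0},{"rx":0,"ry":0,"rz":0,"dx":0,"dy":0,"dz":0,"hand":0},{"rx":0,"ry":0,"rz":0,"dx":0,"dy":0,"dz":0,"hand":0},{"rx":0,"ry":0,"rz":0,"dx":0,"dy":0,"dz":0,"hand":0}]' 110
python3 - <<'E'
from h import *
f=grab_frame("wrist"); cv2.imwrite("pics/w6.png",f["img"][:,:,::-1])
s=observe();print(s['eef_pos'],s['orientation'],s['time'],s['force'],s['ft_torque'],s['opening'])
E
```

```text
time: 4.6
eef_pos: [0.5245, -0.1655, 0.0656]
orientation: [-3.141, 0.001, -3.062]
force: [1.0, -0.1, 0.9]
opening: 0.0388
time: 5.27
eef_pos: [0.5249, -0.1656, 0.0662]
orientation: [-3.141, 0.001, -3.062]
force: [0.3, -0.1, 5.5]
opening: 0.0077
[ 0.52486426 -0.16560711  0.06619977] [-3.14078499e+00  1.46223961e-03 -3.06182131e+00] 5.3167 [0.06934162 0.65754375 5.68744857] [0.05830853 0.04296275 0.00476719] 0.008142854587834402
```

View pics/w6.png

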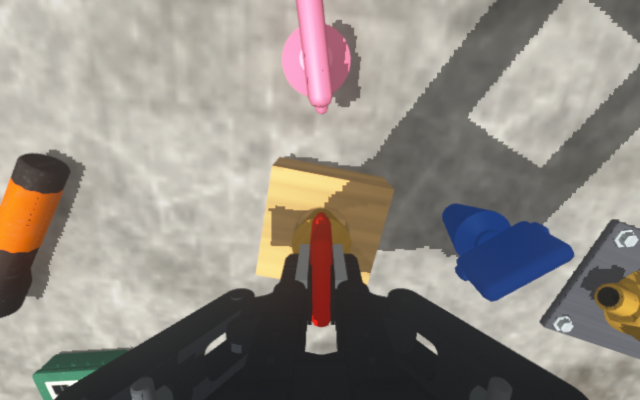

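```bash
python3 -m jog '[{"rx":0,"ry":0,"rz":0,"dx":0,"dy":0,"dz":5,"hand":0},{"rx":0,"ry":0,"rz":0,"dx":0,"dy":0,"dz":10,"hand":0},{"rx":0,"ry":0,"rz":0,"dx":0,"dy":0,"dz":15,"hand":0},{"rx":0,"ry":0,"rz":0,"dx":0,"dy":0,"dz":20,"hand":0},{"rx":0,"ry":0,"rz":0,"dx":0,"dy":0,"dz":20,"hand":0},{"rx":0,"ry":0,"rz":0,"dx":0,"dy":0,"dz":20,"hand":0},{"rx":0,"ry":0,"rz":0,"dx":0,"dy":0,"dz":10,"hand":0},{"rx":0,"ry":0,"rz":0,"dx":0,"dy":0,"dz":0,"hand":0}]'
python3 -m jog '[{"rx":0,"ry":0,"rz":5,"dx":3,"dy":16,"dz":0,"hand":0},{"rx":0,"ry":0,"rz":5,"dx":6,"dy":32,"dz":0,"hand":0},{"rx":0,"ry":0,"rz":5,"dx":7,"dy":38,"dz":0,"hand":0},{"rx":0,"ry":0,"rz":5,"dx":7,"dy":38,"dz":0,"hand":0},{"rx":0,"ry":0,"rz":5,"dx":7,"dy":38,"dz":0,"hand":0},{"rx":0,"ry":0,"rz":5,"dx":7,"dy":38,"dz":0,"hand":0},{"rx":0,"ry":0,"rz":5,"dx":6,"dy":36,"dz":0,"hand":0},{"rx":0,"ry":0,"rz":4.6,"dx":4,"dy":25,"dz":0,"hand":0}]'
python3 -m jog '[{"rx":0,"ry":0,"rz":0,"dx":0,"dy":0,"dz":0,"hand":0},{"rx":0,"ry":0,"rz":0,"dx":0,"dy":0,"dz":0,"hand":0},{"rx":0,"ry":0,"rz":0,"dx":0,"dy":0,"dz":0,"hand":0},{"rx":0,"ry":0,"rz":0,"dx":0,"dy":0,"dz":0,"hand":0},{"rx":0,"ry":0,"rz":0,"dx":0,"dy":0,"dz":0,"hand":0},{"rx":0,"ry":0,"rz":0,"dx":0,"dy":0,"dz":0,"hand":0},{"rx":0,"ry":0,"rz":0,"dx":0,"dy":0,"dz":0,"hand":0},{"rx":0,"ry":0,"rz":0,"dx":0,"dy":0,"dz":0,"hand":0}]'
python3 - <<'E'
from h import *
for n in ("wrist","scene","side"):
    f=grab_frame(n); np.savez("p_"+n,**f)
    s=observe()
    if n=="wrist": cv2.imwrite("pics/w7.png",f["img"][:,:,::-1])
    else: crop(f,240,110,120,105,6,n+"7.png") if n=="scene" else crop(f,240,150,120,105,6,n+"7.png")
print(s['eef_pos'],s['orientation'],s['time'],s['force'],s['ft_torque'],s['opening'])
E
```

```text
time: 5.98
eef_pos: [0.5257, -0.1661, 0.1685]
orientation: [-3.139, 0.004, -3.062]
force: [0.9, -0.5, -1.4]
opening: 0.0084
time: 6.65
eef_pos: [0.5702, 0.0989, 0.1636]
orientation: [3.139, -0.001, -2.365]
force: [-0.1, 0.1, -1.1]
opening: 0.0084
time: 7.32
eef_pos: [0.5712, 0.0951, 0.1654]
orientation: [-3.141, 0.0, -2.372]
force: [0.4, -0.6, -1.8]
opening: 0.0085
[0.57118797 0.09545886 0.16538655] [-3.14147889e+00  9.67251155e-05 -2.37106185e+00] 7.4667 [-0.1620232   0.59196904 -2.08569771] [-0.01116007  0.00155949 -0.08852107] 0.008137791621304487
```

View pics/w7.png

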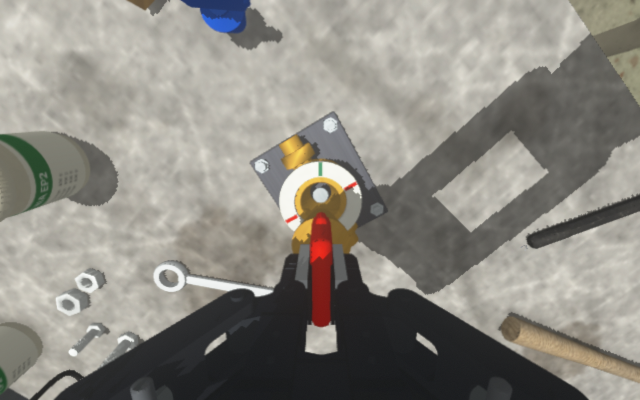

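View pics/scene7.png

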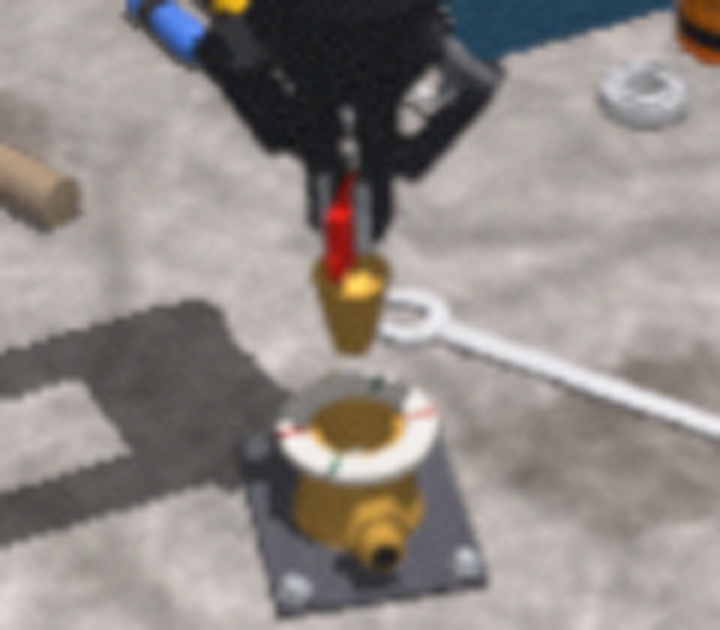

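View pics/side7.png

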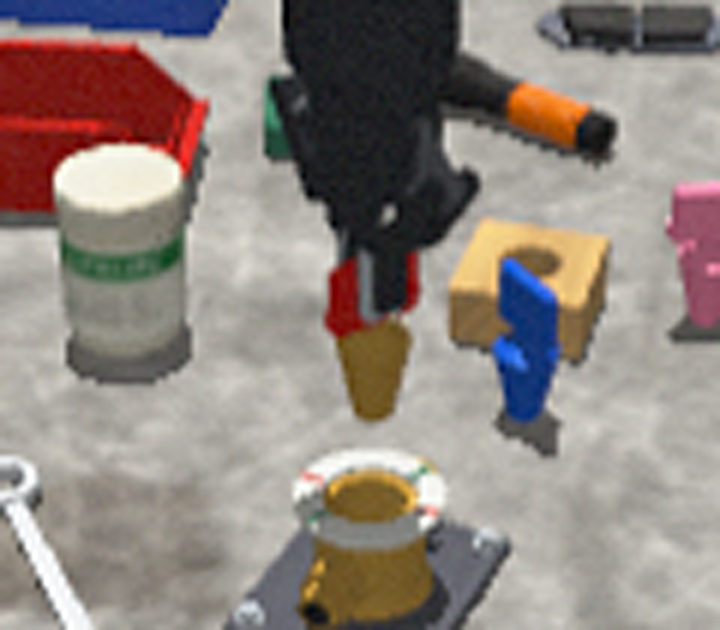

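The plug hangs upright under the gripper. Its foot is at scene crop (350,343) and side crop (374,410), over the dial. I'll triangulate the foot.

Run:
```python
from h import *
np.set_printoptions(precision=4,suppress=True)
f=dict(np.load("p_scene.npz"));g=dict(np.load("p_side.npz"))
A=lambda u,v:[240+(u+.5)/6-.5,110+(v+.5)/6-.5]
B=lambda u,v:[240+(u+.5)/6-.5,150+(v+.5)/6-.5]
def tri(f,a,g,b):
    o1,d1=ray(f,[a]);o2,d2=ray(g,[b]);X=np.c_[d1[0],-d2[0]];t=np.linalg.lstsq(X,o2-o1,rcond=None)[0]
    p,q=o1+d1[0]*t[0],o2+d2[0]*t[1];return (p+q)/2,np.linalg.norm(p-q)
print("foot",tri(f,A(351,343),g,B(374,410)))
print("dial",plane(f,[A(360.5,422.5),A(356.5,425.5)],.06).mean(0),plane(g,[B(370,492)],.06))
# axis: predicted pixels of taper edges for hypothetical plug at bore axis, foot .1085
for X in ([.5725,.095],):
  print("pred foot",(proj(f,[X+[.108]])+.5-[240,110])*6-.5,(proj(g,[X+[.108]])+.5-[240,150])*6-.5)
  print("pred rim40",(proj(f,[X+[.148]])+.5-[240,110])*6-.5,(proj(g,[X+[.148]])+.5-[240,150])*6-.5)
```

```text
foot (array([0.5703, 0.0947, 0.1091]), np.float64(0.0015854279034710017))
dial [0.5724 0.0945 0.06  ] [[0.5734 0.0924 0.06  ]]
pred foot [[356.7152 342.1043]] [[370.7158 412.5591]]
pred rim40 [[355.4422 270.594 ]] [[370.5046 340.7213]]
```

The plug's axis is about 2 mm short in x, which agrees with my estimate from the grasp. I'll correct that and descend.

```bash
python3 -m jog '[{"rx":0,"ry":0,"rz":0,"dx":2,"dy":0.5,"dz":-4,"hand":0},{"rx":0,"ry":0,"rz":0,"dx":0,"dy":0,"dz":-8,"hand":0},{"rx":0,"ry":0,"rz":0,"dx":0,"dy":0,"dz":-11,"hand":0},{"rx":0,"ry":0,"rz":0,"dx":0,"dy":0,"dz":-11,"hand":0},{"rx":0,"ry":0,"rz":0,"dx":0,"dy":0,"dz":-11,"hand":0},{"rx":0,"ry":0,"rz":0,"dx":0,"dy":0,"dz":-8,"hand":0},{"rx":0,"ry":0,"rz":0,"dx":0,"dy":0,"dz":-5,"hand":0},{"rx":0,"ry":0,"rz":0,"dx":0,"dy":0,"dz":0,"hand":0}]'
python3 -m jog '[{"rx":0,"ry":0,"rz":0,"dx":0,"dy":0,"dz":-4,"hand":0},{"rx":0,"ry":0,"rz":0,"dx":0,"dy":0,"dz":-4,"hand":0},{"rx":0,"ry":0,"rz":0,"dx":0,"dy":0,"dz":-2,"hand":0},{"rx":0,"ry":0,"rz":0,"dx":0,"dy":0,"dz":0,"hand":0},{"rx":0,"ry":0,"rz":0,"dx":0,"dy":0,"dz":0,"hand":0},{"rx":0,"ry":0,"rz":0,"dx":0,"dy":0,"dz":0,"hand":0},{"rx":0,"ry":0,"rz":0,"dx":0,"dy":0,"dz":0,"hand":0},{"rx":0,"ry":0,"rz":0,"dx":0,"dy":0,"dz":0,"hand":0}]'
python3 - <<'E'
from h import *
for n in ("scene","side","wrist"):
    f=grab_frame(n); np.savez("q_"+n,**f)
    s=observe()
    if n=="wrist": crop(f,240,120,160,130,5,"w8.png")
    else: crop(f,240,110,120,105,6,n+"8.png") if n=="scene" else crop(f,240,170,120,105,6,n+"8.png")
print(s['eef_pos'],s['orientation'],s['time'],s['force'],s['ft_torque'],s['opening'])
E
```

```text
time: 8.13
eef_pos: [0.5719, 0.0961, 0.1052]
orientation: [3.139, -0.002, -2.371]
force: [-0.3, 0.1, -1.8]
opening: 0.0083
time: 8.8
eef_pos: [0.5733, 0.0962, 0.0976]
orientation: [-3.141, 0.0, -2.371]
force: [-0.2, -0.6, -2.7]
opening: 0.008
[0.57321478 0.09619798 0.09742693] [-3.14144743e+00  1.40623134e-04 -2.37068409e+00] 8.95 [ 0.01429197  0.1105784  -1.32907856] [-0.01472671  0.0112917   0.01494945] 0.008460542148895044
```

View pics/w8.png

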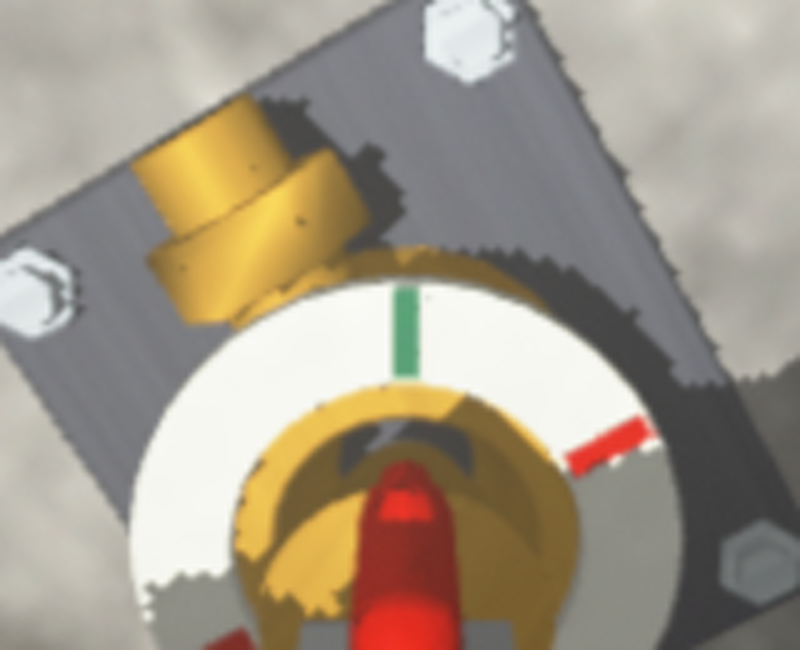

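View pics/side8.png

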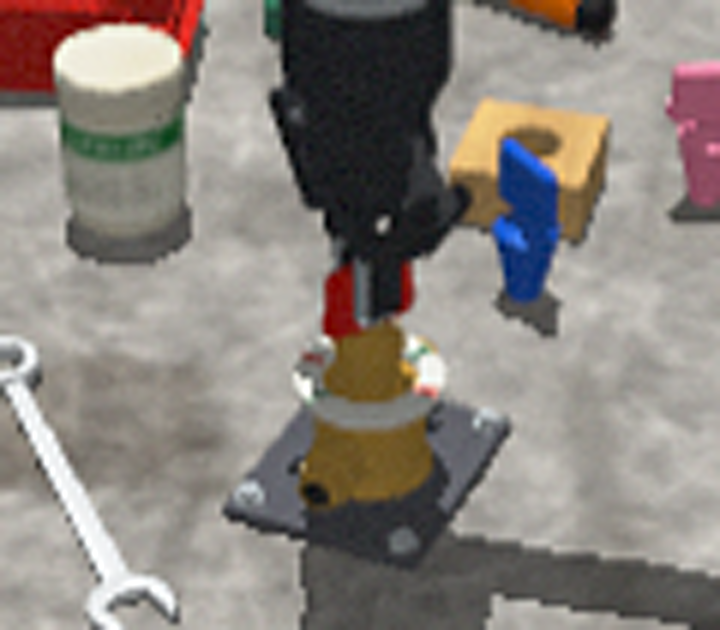

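View pics/scene8.png

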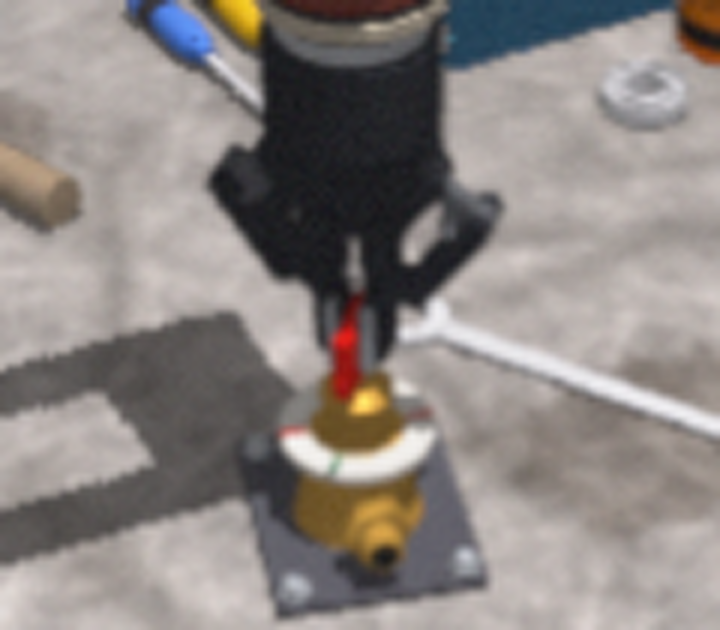

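In the wrist crop the handle (406) lines up with the green mark (406), and the plug is centred. Now I'll feel my way down.

```bash
python3 -m jog '[{"rx":0,"ry":0,"rz":0,"dx":0,"dy":0,"dz":-2,"hand":0},{"rx":0,"ry":0,"rz":0,"dx":0,"dy":0,"dz":-2,"hand":0},{"rx":0,"ry":0,"rz":0,"dx":0,"dy":0,"dz":-1.5,"hand":0},{"rx":0,"ry":0,"rz":0,"dx":0,"dy":0,"dz":-1.5,"hand":0},{"rx":0,"ry":0,"rz":0,"dx":0,"dy":0,"dz":-1,"hand":0},{"rx":0,"ry":0,"rz":0,"dx":0,"dy":0,"dz":0,"hand":0},{"rx":0,"ry":0,"rz":0,"dx":0,"dy":0,"dz":0,"hand":0},{"rx":0,"ry":0,"rz":0,"dx":0,"dy":0,"dz":0,"hand":0}]'
python3 -m jog '[{"rx":0,"ry":0,"rz":0,"dx":0,"dy":0,"dz":-0.7,"hand":0},{"rx":0,"ry":0,"rz":0,"dx":0,"dy":0,"dz":-0.7,"hand":0},{"rx":0,"ry":0,"rz":0,"dx":0,"dy":0,"dz":-0.6,"hand":0},{"rx":0,"ry":0,"rz":0,"dx":0,"dy":0,"dz":0,"hand":0},{"rx":0,"ry":0,"rz":0,"dx":0,"dy":0,"dz":0,"hand":0},{"rx":0,"ry":0,"rz":0,"dx":0,"dy":0,"dz":0,"hand":0},{"rx":0,"ry":0,"rz":0,"dx":0,"dy":0,"dz":0,"hand":0},{"rx":0,"ry":0,"rz":0,"dx":0,"dy":0,"dz":0,"hand":0}]'
```

```text
time: 9.62
eef_pos: [0.5735, 0.0962, 0.0896]
orientation: [-3.141, 0.001, -2.371]
force: [0.7, 0.4, 3.8]
opening: 0.0082
time: 10.28
eef_pos: [0.5734, 0.0961, 0.0874]
orientation: [-3.141, 0.0, -2.371]
force: [1.0, -0.3, 2.9]
opening: 0.0085
```

```bash
python3 -m jog '[{"rx":0,"ry":0,"rz":0,"dx":0,"dy":0,"dz":-0.7,"hand":0},{"rx":0,"ry":0,"rz":0,"dx":0,"dy":0,"dz":-0.7,"hand":0},{"rx":0,"ry":0,"rz":0,"dx":0,"dy":0,"dz":-0.6,"hand":0},{"rx":0,"ry":0,"rz":0,"dx":0,"dy":0,"dz":0,"hand":0},{"rx":0,"ry":0,"rz":0,"dx":0,"dy":0,"dz":0,"hand":0},{"rx":0,"ry":0,"rz":0,"dx":0,"dy":0,"dz":0,"hand":0},{"rx":0,"ry":0,"rz":0,"dx":0,"dy":0,"dz":0,"hand":0},{"rx":0,"ry":0,"rz":0,"dx":0,"dy":0,"dz":0,"hand":0}]'
```

```text
time: 10.95
eef_pos: [0.5733, 0.0962, 0.0854]
orientation: [-3.141, 0.0, -2.371]
force: [2.5, 0.1, 4.4]
opening: 0.0082
```

```bash
python3 -m jog '[{"rx":0,"ry":0,"rz":0,"dx":0,"dy":0,"dz":-0.7,"hand":0},{"rx":0,"ry":0,"rz":0,"dx":0,"dy":0,"dz":-0.7,"hand":0},{"rx":0,"ry":0,"rz":0,"dx":0,"dy":0,"dz":-0.6,"hand":0},{"rx":0,"ry":0,"rz":0,"dx":0,"dy":0,"dz":0,"hand":0},{"rx":0,"ry":0,"rz":0,"dx":0,"dy":0,"dz":0,"hand":0},{"rx":0,"ry":0,"rz":0,"dx":0,"dy":0,"dz":0,"hand":0},{"rx":0,"ry":0,"rz":0,"dx":0,"dy":0,"dz":0,"hand":0},{"rx":0,"ry":0,"rz":0,"dx":0,"dy":0,"dz":0,"hand":0}]'
```

```text
time: 11.62
eef_pos: [0.5733, 0.0961, 0.0834]
orientation: [-3.141, 0.0, -2.371]
force: [2.9, -0.1, 3.3]
opening: 0.0081
```

The lateral force of +2.9 N in x shows one-sided contact, so I'll shift +x while continuing down.

```bash
python3 -m jog '[{"rx":0,"ry":0,"rz":0,"dx":0.5,"dy":0,"dz":-0.5,"hand":0},{"rx":0,"ry":0,"rz":0,"dx":0.3,"dy":0,"dz":-0.5,"hand":0},{"rx":0,"ry":0,"rz":0,"dx":0,"dy":0,"dz":-0.5,"hand":0},{"rx":0,"ry":0,"rz":0,"dx":0,"dy":0,"dz":0,"hand":0},{"rx":0,"ry":0,"rz":0,"dx":0,"dy":0,"dz":0,"hand":0},{"rx":0,"ry":0,"rz":0,"dx":0,"dy":0,"dz":0,"hand":0},{"rx":0,"ry":0,"rz":0,"dx":0,"dy":0,"dz":0,"hand":0},{"rx":0,"ry":0,"rz":0,"dx":0,"dy":0,"dz":0,"hand":0}]'
python3 -c "
from bench import *
s=observe();print(s['force'],s['ft_torque'])"
```

```text
time: 12.28
eef_pos: [0.5733, 0.0961, 0.0819]
orientation: [3.141, -0.001, -2.371]
force: [-0.4, -0.0, 7.3]
opening: 0.0081
[-0.36040869 -0.02416776  7.30269764] [-0.10684164 -0.00367862  0.02868726]
```

```bash
python3 -m jog '[{"rx":0,"ry":0,"rz":0,"dx":0,"dy":0,"dz":-0.4,"hand":0},{"rx":0,"ry":0,"rz":0,"dx":0,"dy":0,"dz":-0.3,"hand":0},{"rx":0,"ry":0,"rz":0,"dx":0,"dy":0,"dz":-0.3,"hand":0},{"rx":0,"ry":0,"rz":0,"dx":0,"dy":0,"dz":0,"hand":0},{"rx":0,"ry":0,"rz":0,"dx":0,"dy":0,"dz":0,"hand":0},{"rx":0,"ry":0,"rz":0,"dx":0,"dy":0,"dz":0,"hand":0},{"rx":0,"ry":0,"rz":0,"dx":0,"dy":0,"dz":0,"hand":0},{"rx":0,"ry":0,"rz":0,"dx":0,"dy":0,"dz":0,"hand":0}]'
python3 -c "
from bench import *
s=observe();print(s['force'],s['ft_torque'])"
```

```text
time: 12.95
eef_pos: [0.5732, 0.096, 0.0811]
orientation: [3.141, -0.002, -2.371]
force: [-2.1, -0.7, 9.0]
opening: 0.0079
[-2.10124764 -0.72854122  9.01224831] [-0.21786684  0.19137726  0.01936719]
```

```bash
python3 -m jog '[{"rx":0,"ry":0,"rz":0,"dx":-0.4,"dy":0,"dz":-0.4,"hand":0},{"rx":0,"ry":0,"rz":0,"dx":0,"dy":0,"dz":-0.3,"hand":0},{"rx":0,"ry":0,"rz":0,"dx":0,"dy":0,"dz":-0.3,"hand":0},{"rx":0,"ry":0,"rz":0,"dx":0,"dy":0,"dz":0,"hand":0},{"rx":0,"ry":0,"rz":0,"dx":0,"dy":0,"dz":0,"hand":0},{"rx":0,"ry":0,"rz":0,"dx":0,"dy":0,"dz":0,"hand":0},{"rx":0,"ry":0,"rz":0,"dx":0,"dy":0,"dz":0,"hand":0},{"rx":0,"ry":0,"rz":0,"dx":0,"dy":0,"dz":0,"hand":0}]'
python3 -c "
from bench import *
s=observe();print(s['force'],s['ft_torque'])"
```

```text
time: 13.62
eef_pos: [0.5731, 0.0959, 0.0806]
orientation: [3.141, -0.001, -2.371]
force: [-2.2, -1.9, 9.5]
opening: 0.0077
[-2.19073256 -1.9406645   9.47170058] [-0.19903363  0.31032433 -0.05878794]
```

```bash
python3 -m jog '[{"rx":0,"ry":0,"rz":0,"dx":-0.5,"dy":-0.5,"dz":-0.4,"hand":0},{"rx":0,"ry":0,"rz":0,"dx":0,"dy":0,"dz":-0.3,"hand":0},{"rx":0,"ry":0,"rz":0,"dx":0,"dy":0,"dz":-0.3,"hand":0},{"rx":0,"ry":0,"rz":0,"dx":0,"dy":0,"dz":0,"hand":0},{"rx":0,"ry":0,"rz":0,"dx":0,"dy":0,"dz":0,"hand":0},{"rx":0,"ry":0,"rz":0,"dx":0,"dy":0,"dz":0,"hand":0},{"rx":0,"ry":0,"rz":0,"dx":0,"dy":0,"dz":0,"hand":0},{"rx":0,"ry":0,"rz":0,"dx":0,"dy":0,"dz":0,"hand":0}]'
python3 -c "
from bench import *
s=observe();print(s['force'],s['ft_torque'])"
```

```text
time: 14.28
eef_pos: [0.5731, 0.0958, 0.0804]
orientation: [3.141, -0.0, -2.371]
force: [-3.5, -0.7, 14.1]
opening: 0.0079
[-3.51995208 -0.71779612 14.08929326] [0.06699368 0.51022694 0.00659978]
```

It has now seated all round: 0.2 mm more gave 4.6 N, and the press is 14 N. I'll start turning clockwise, with small corrections.

```bash
python3 -m jog '[{"rx":0,"ry":0,"rz":-2,"dx":-0.3,"dy":0,"dz":0,"hand":0},{"rx":0,"ry":0,"rz":-2,"dx":0,"dy":0,"dz":0,"hand":0},{"rx":0,"ry":0,"rz":-2,"dx":0,"dy":-0.1,"dz":0,"hand":0},{"rx":0,"ry":0,"rz":-2,"dx":0,"dy":0,"dz":0,"hand":0},{"rx":0,"ry":0,"rz":-2,"dx":0,"dy":-0.1,"dz":0,"hand":0},{"rx":0,"ry":0,"rz":0,"dx":0,"dy":0,"dz":0,"hand":0},{"rx":0,"ry":0,"rz":0,"dx":0,"dy":0,"dz":0,"hand":0},{"rx":0,"ry":0,"rz":0,"dx":0,"dy":0,"dz":0,"hand":0}]'
python3 -c "
from bench import *
s=observe();print(s['force'],s['ft_torque'])"
```

```text
time: 14.95
eef_pos: [0.5731, 0.0957, 0.0801]
orientation: [-3.142, 0.001, -2.545]
force: [-1.1, 0.1, 10.4]
opening: 0.008
[-1.07469351  0.08449511 10.40702991] [ 0.04999435  0.07521382 -0.0582171 ]
```

```bash
python3 -m jog '[{"rx":0,"ry":0,"rz":-2,"dx":0,"dy":0,"dz":-0.4,"hand":0},{"rx":0,"ry":0,"rz":-2,"dx":0,"dy":-0.1,"dz":-0.1,"hand":0},{"rx":0,"ry":0,"rz":-2,"dx":0,"dy":0,"dz":0,"hand":0},{"rx":0,"ry":0,"rz":-2,"dx":0,"dy":-0.1,"dz":0,"hand":0},{"rx":0,"ry":0,"rz":-2,"dx":0,"dy":0,"dz":0,"hand":0},{"rx":0,"ry":0,"rz":0,"dx":0,"dy":0,"dz":0,"hand":0},{"rx":0,"ry":0,"rz":0,"dx":0,"dy":0,"dz":0,"hand":0},{"rx":0,"ry":0,"rz":0,"dx":0,"dy":0,"dz":0,"hand":0}]'
python3 -c "
from bench import *
s=observe();print(s['force'],s['ft_torque'])"
```

```text
time: 15.62
eef_pos: [0.5731, 0.0956, 0.0799]
orientation: [3.142, 0.001, -2.72]
force: [-1.5, 1.0, 13.8]
opening: 0.0079
[-1.46660656  0.97955913 13.84759533] [0.08930668 0.21884261 0.01205465]
```

```bash
python3 -m jog '[{"rx":0,"ry":0,"rz":-2,"dx":0,"dy":0,"dz":-0.2,"hand":0},{"rx":0,"ry":0,"rz":-2,"dx":0,"dy":0,"dz":0,"hand":0},{"rx":0,"ry":0,"rz":-2,"dx":0,"dy":0,"dz":0,"hand":0},{"rx":0,"ry":0,"rz":-2,"dx":0,"dy":-0.1,"dz":0,"hand":0},{"rx":0,"ry":0,"rz":-2,"dx":0,"dy":0,"dz":0,"hand":0},{"rx":0,"ry":0,"rz":0,"dx":0,"dy":0,"dz":0,"hand":0},{"rx":0,"ry":0,"rz":0,"dx":0,"dy":0,"dz":0,"hand":0},{"rx":0,"ry":0,"rz":0,"dx":0,"dy":0,"dz":0,"hand":0}]'
python3 -c "
from bench import *
s=observe();print(s['force'],s['ft_torque'])"
```

```text
time: 16.28
eef_pos: [0.5732, 0.0955, 0.0799]
orientation: [3.141, 0.001, -2.894]
force: [-0.9, 1.2, 13.2]
opening: 0.0081
[-0.8534242   1.21317631 13.18910387] [0.06243158 0.32648629 0.03296282]
```

Run:
```python
from h import *
f=grab_frame("wrist"); crop(f,240,120,160,130,5,"w9.png"); np.savez("w9",**f)
```

```text
(no output)
```

View pics/w9.png

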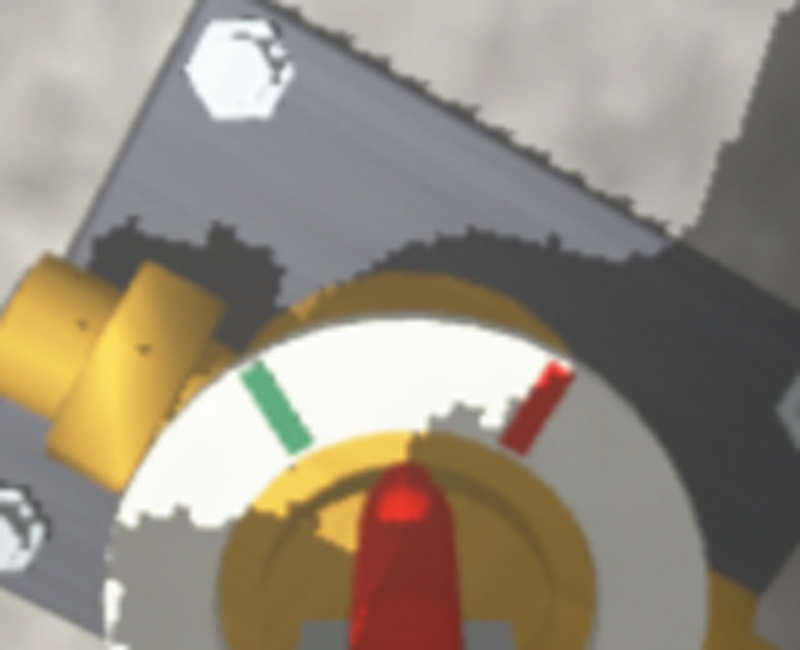

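The wing is at 406, midway between the green mark (277,410) and the red mark (537,410), and the plug has sunk into the bore. It is turning with the hand, so I'll continue with slightly more press.

```bash
python3 -m jog '[{"rx":0,"ry":0,"rz":-2,"dx":0,"dy":0,"dz":-0.2,"hand":0},{"rx":0,"ry":0,"rz":-2,"dx":0,"dy":0,"dz":-0.1,"hand":0},{"rx":0,"ry":0,"rz":-2,"dx":0,"dy":0,"dz":0,"hand":0},{"rx":0,"ry":0,"rz":-2,"dx":0,"dy":-0.1,"dz":0,"hand":0},{"rx":0,"ry":0,"rz":-2,"dx":0,"dy":0,"dz":0,"hand":0},{"rx":0,"ry":0,"rz":0,"dx":0,"dy":0,"dz":0,"hand":0},{"rx":0,"ry":0,"rz":0,"dx":0,"dy":0,"dz":0,"hand":0},{"rx":0,"ry":0,"rz":0,"dx":0,"dy":0,"dz":0,"hand":0}]'
python3 -c "
from bench import *
s=observe();print(s['force'],s['ft_torque'])"
```

```text
time: 17.0
eef_pos: [0.5732, 0.0953, 0.0798]
orientation: [3.141, 0.001, -3.069]
force: [-1.7, 0.5, 16.3]
opening: 0.008
[-1.6891984   0.47815216 16.32408547] [0.00076854 0.44567337 0.04182621]
```

```bash
python3 -m jog '[{"rx":0,"ry":0,"rz":-2,"dx":-0.1,"dy":0,"dz":0,"hand":0},{"rx":0,"ry":0,"rz":-2,"dx":0,"dy":0,"dz":0,"hand":0},{"rx":0,"ry":0,"rz":-2,"dx":0,"dy":0,"dz":0,"hand":0},{"rx":0,"ry":0,"rz":-2,"dx":0,"dy":-0.1,"dz":0,"hand":0},{"rx":0,"ry":0,"rz":-2,"dx":0,"dy":0,"dz":0,"hand":0},{"rx":0,"ry":0,"rz":0,"dx":0,"dy":0,"dz":0,"hand":0},{"rx":0,"ry":0,"rz":0,"dx":0,"dy":0,"dz":0,"hand":0},{"rx":0,"ry":0,"rz":0,"dx":0,"dy":0,"dz":0,"hand":0}]'
python3 -c "
from bench import *
s=observe();print(s['force'],s['ft_torque'])"
```

```text
time: 17.67
eef_pos: [0.5732, 0.0952, 0.0798]
orientation: [3.141, 0.001, 3.04]
force: [-1.2, -0.1, 15.3]
opening: 0.0085
[-1.1982281  -0.07144949 15.26456804] [ 0.06700125  0.32657608 -0.03746665]
```

```bash
python3 -m jog '[{"rx":0,"ry":0,"rz":-2,"dx":-0.1,"dy":0,"dz":0,"hand":0},{"rx":0,"ry":0,"rz":-2,"dx":0,"dy":0,"dz":0,"hand":0},{"rx":0,"ry":0,"rz":-2,"dx":0,"dy":0,"dz":0,"hand":0},{"rx":0,"ry":0,"rz":-2,"dx":0,"dy":0,"dz":0,"hand":0},{"rx":0,"ry":0,"rz":-2,"dx":0,"dy":0,"dz":0,"hand":0},{"rx":0,"ry":0,"rz":0,"dx":0,"dy":0,"dz":0,"hand":0},{"rx":0,"ry":0,"rz":0,"dx":0,"dy":0,"dz":0,"hand":0},{"rx":0,"ry":0,"rz":0,"dx":0,"dy":0,"dz":0,"hand":0}]'
python3 - <<'E'
from h import *
s=observe();print(s['force'],s['ft_torque'],s['orientation'])
f=grab_frame("wrist"); crop(f,240,120,160,130,5,"w10.png")
E
```

```text
time: 18.33
eef_pos: [0.5731, 0.0951, 0.0798]
orientation: [3.141, 0.001, 2.866]
force: [-2.3, 0.0, 14.3]
opening: 0.0083
[-2.33346271  0.01722476 14.28248489] [-0.03006249  0.32607738  0.04025853] [3.14131056e+00 1.04818414e-03 2.86559265e+00]
```

View pics/w10.png

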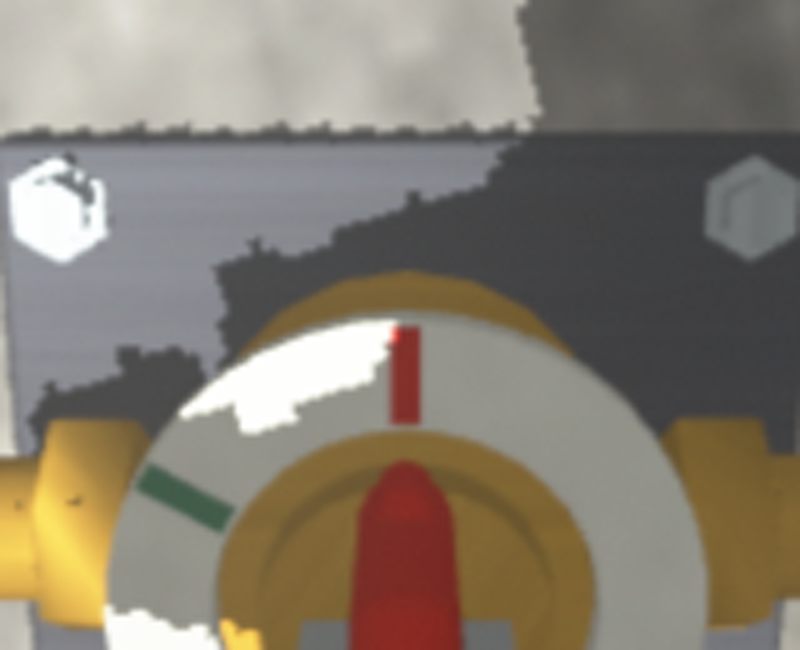

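The wing (406) is in line with the red mark (405) and the press is 14 N. I'll relieve the side force and release.

```bash
python3 -m jog '[{"rx":0,"ry":0,"rz":0,"dx":-0.3,"dy":0,"dz":0,"hand":0},{"rx":0,"ry":0,"rz":0,"dx":0,"dy":0,"dz":0,"hand":0},{"rx":0,"ry":0,"rz":0,"dx":0,"dy":0,"dz":0,"hand":0},{"rx":0,"ry":0,"rz":0,"dx":0,"dy":0,"dz":0,"hand":15},{"rx":0,"ry":0,"rz":0,"dx":0,"dy":0,"dz":0,"hand":25},{"rx":0,"ry":0,"rz":0,"dx":0,"dy":0,"dz":0,"hand":40},{"rx":0,"ry":0,"rz":0,"dx":0,"dy":0,"dz":0,"hand":40},{"rx":0,"ry":0,"rz":0,"dx":0,"dy":0,"dz":0,"hand":40}]'
python3 - <<'E'
from h import *
s=observe();print(s['force'],s['ft_torque'],s['orientation'])
f=grab_frame("wrist"); crop(f,240,120,160,130,5,"w11.png")
E
```

```text
time: 19.05
eef_pos: [0.5713, 0.095, 0.0768]
orientation: [-3.141, -0.002, 2.865]
force: [-0.2, -0.6, -0.4]
opening: 0.0339
[-0.20122517 -0.60123189 -0.37138636] [-0.01198411 -0.00158674  0.00482456] [-3.14098174e+00 -2.07088050e-03  2.86531305e+00]
```

View pics/w11.png

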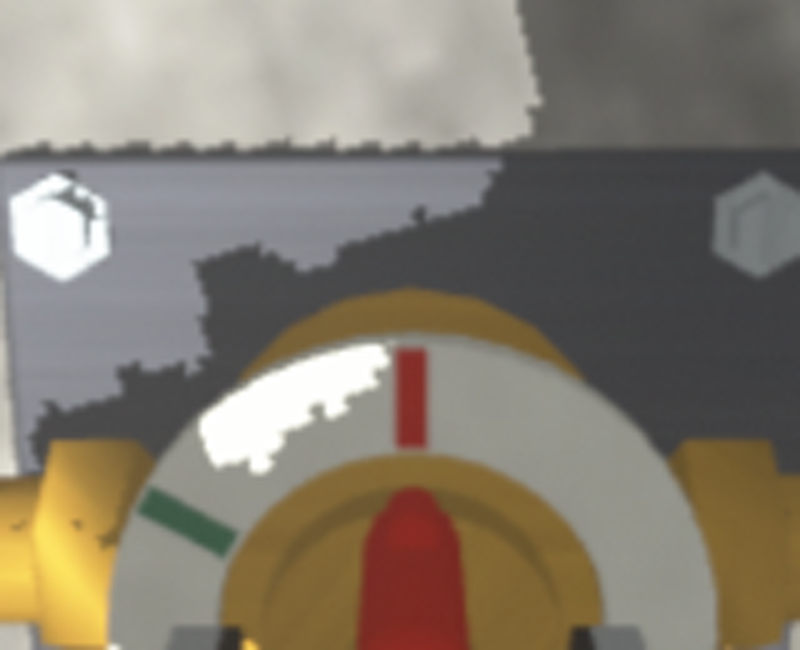

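Released: the plug stays down in line with the red mark (wing 412, mark 411), and nothing touches it. I'll retreat upward and check.

```bash
python3 -m jog '[{"rx":0,"ry":0,"rz":0,"dx":0,"dy":0,"dz":5,"hand":45},{"rx":0,"ry":0,"rz":0,"dx":0,"dy":0,"dz":15,"hand":45},{"rx":0,"ry":0,"rz":0,"dx":0,"dy":0,"dz":20,"hand":45},{"rx":0,"ry":0,"rz":0,"dx":0,"dy":0,"dz":25,"hand":45},{"rx":0,"ry":0,"rz":0,"dx":0,"dy":0,"dz":25,"hand":45},{"rx":0,"ry":0,"rz":0,"dx":0,"dy":0,"dz":20,"hand":45},{"rx":0,"ry":0,"rz":0,"dx":0,"dy":0,"dz":10,"hand":45},{"rx":0,"ry":0,"rz":0,"dx":0,"dy":0,"dz":0,"hand":45}]'
python3 -m jog '[{"rx":0,"ry":0,"rz":0,"dx":0,"dy":0,"dz":0,"hand":45},{"rx":0,"ry":0,"rz":0,"dx":0,"dy":0,"dz":0,"hand":45},{"rx":0,"ry":0,"rz":0,"dx":0,"dy":0,"dz":0,"hand":45},{"rx":0,"ry":0,"rz":0,"dx":0,"dy":0,"dz":0,"hand":45},{"rx":0,"ry":0,"rz":0,"dx":0,"dy":0,"dz":0,"hand":45},{"rx":0,"ry":0,"rz":0,"dx":0,"dy":0,"dz":0,"hand":45},{"rx":0,"ry":0,"rz":0,"dx":0,"dy":0,"dz":0,"hand":45},{"rx":0,"ry":0,"rz":0,"dx":0,"dy":0,"dz":0,"hand":45}]'
python3 - <<'E'
from h import *
np.set_printoptions(precision=4,suppress=True)
f=grab_frame("wrist"); crop(f,240,120,160,130,5,"w12.png"); np.savez("w12",**f)
f=grab_frame("scene"); crop(f,240,130,120,100,6,"s12.png");np.savez("s12",**f)
f=grab_frame("side"); crop(f,240,170,120,100,6,"d12.png");np.savez("d12",**f)
E
```

```text
time: 19.77
eef_pos: [0.574, 0.095, 0.2011]
orientation: [3.14, 0.005, 2.865]
force: [0.4, -0.6, -0.0]
opening: 0.0385
time: 20.43
eef_pos: [0.5722, 0.095, 0.1976]
orientation: [-3.142, -0.0, 2.865]
force: [-0.1, -0.4, 0.4]
opening: 0.0388
```

View pics/w12.png

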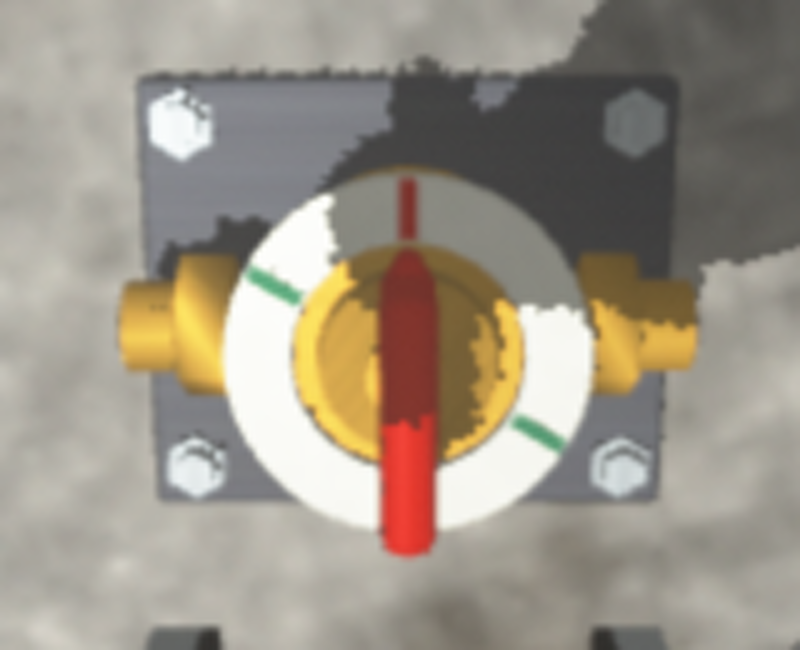

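View pics/s12.png

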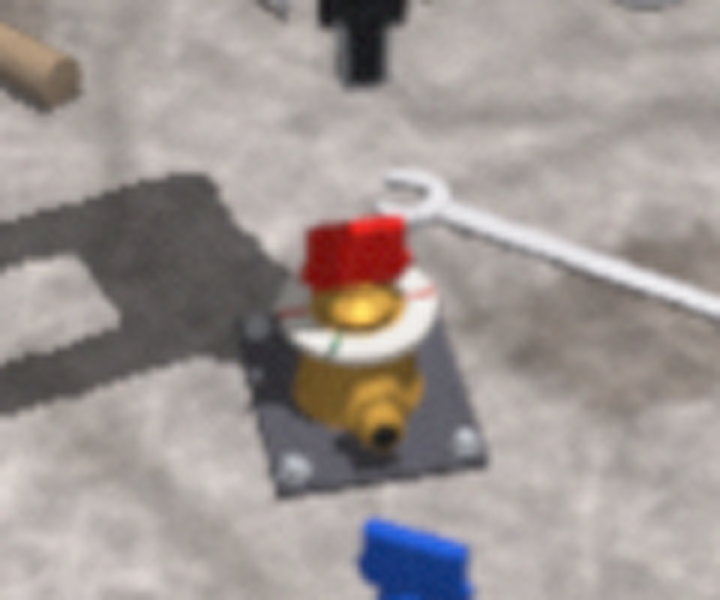

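View pics/d12.png

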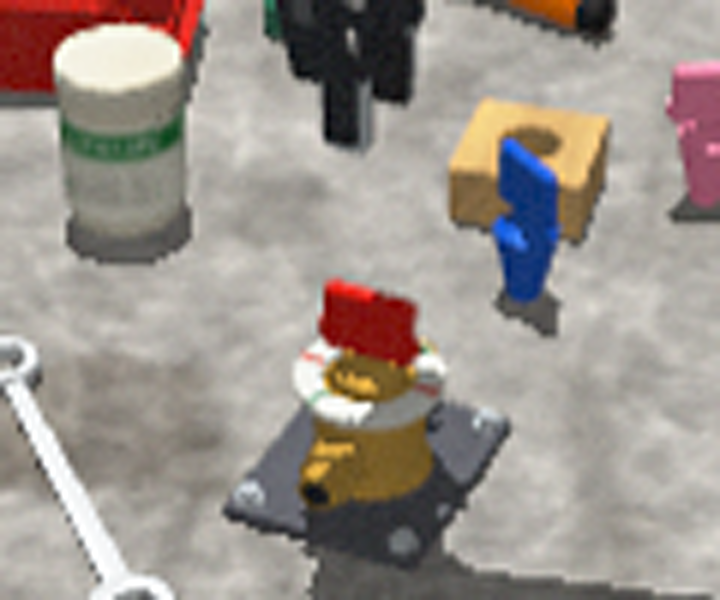

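Run:
```python
from h import *
np.set_printoptions(precision=4,suppress=True)
f=dict(np.load("s12.npz"));g=dict(np.load("d12.npz"))
def red(f,x,y,w,h):
    q=cv2.cvtColor(f["img"],cv2.COLOR_RGB2HSV)[y:y+h,x:x+w]
    m=((q[...,0]<6)|(q[...,0]>174))&(q[...,1]>190)&(q[...,2]>60)
    M=cv2.moments(m.astype(np.uint8),True); return [x+M['m10']/M['m00'],y+M['m01']/M['m00']]
a=red(f,285,163,30,17);b=red(g,290,215,25,17);print(a,b)
o1,d1=ray(f,[a]);o2,d2=ray(g,[b]);t=np.linalg.lstsq(np.c_[d1[0],-d2[0]],o2-o1,rcond=None)[0]
print(o1+d1[0]*t[0],o2+d2[0]*t[1])
```

```text
[298.80555555555554, 171.9375] [301.0, 223.51677852348993]
[0.5717 0.0954 0.0895] [0.5736 0.0951 0.0902]
```

```bash
python3 -c "
from bench import *
print(hand_in())"
```

```text
the job is handed in; nothing more can be done
None
```

The plug is refitted: it is wedged down in the bore, upright and in line with the red marks, and I handed the job in at about 20.6 s. `hand_in()` gave no verdict, so the result rests on my own checks.

**What I did:**
- I took the plug by its red handle out of the stand and lowered it into the bore in line with the green marks.
- I felt it past the plunger until it seated all round, at 14 N.
- I turned it 60° clockwise in 10° steps, adjusting the press to keep it on target. The tool force read between those steps was 10 to 16 N.
- I let go and backed the arm off upward.

**Last checks:**
- **Height:** the handle's centre measured about 90 mm above the bench from the scene and side cameras. That puts the foot near 22 mm, so the plug did not spring back up.
- **Position:** the handle's centre is within about 1 mm of the bore's axis, which the 2 mm camera calibration limits.
- **Angle:** the wing lines up with the red mark to within about a pixel in the wrist view.
- **Clearance:** nothing is touching the plug.

**Not checked or not ideal:**
- I saw no bystander move in the pictures, but I did not measure their positions.
- The total contact force between plug and stopcock cannot be read directly; I only had the tool force.
- The press dipped to about 10 N just after the turn began, because the plug sank a little. It was about 13 N when read at the half-way point.
- I shifted the plug sideways by up to 0.8 mm at a time while seating it, because it bound on one side. Side forces stayed below 4 N in the readings.

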